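# Free the ratchet hold-down and fetch the loaded canister

### The arm

A 6-joint arm with a two-finger parallel gripper is mounted at the origin on a cart in front of the work surface, level with it; the furniture and walls round the work are solid. World frame = base frame: x ahead of the robot, y to its left, z up, the work surface at z = 0. Lengths are in mm, angles in rad, forces in N, time in s.
With the tool pointing down it reaches from about 275 to 750 mm from the base axis. Payload 10.2 kg.
Tool frame: the origin (TCP) lies on the front face of the gripper's body, between the roots of the fingers; the fingertips stand 73 mm ahead of it and the grasp point (between the pads) lies 54 mm ahead of it; z points along the fingers, y is the line along which they close (so a half turn about z gives the same grasp; the last joint's range is limited). The gripper opens to 85 mm and grips with 20 to 120 N. Pads are 22 mm wide; open, the fingers measure 114 mm over their backs; the gripper's body (76 mm by 85 mm) begins 54 mm behind the grasp point. The pads swing forward as they close: fully open they stand 13 mm farther back than shut.
Start: joints at [-1.493, 0.313, 1.498, -0, 1.331, -0.223], TCP at [155.536, -501.438, 303.894] pointing down, gripper open.
Joint ranges: [-2.94, 2.94], [-0.97, 2.17], [0.19, 2.56], [-1.23, 4.37], [0.02, 3.11], [-2.88, 2.88]. Speed limits (rad/s): [2.39, 2.39, 3.01, 3.14, 3.14, 3.14].

### API

Orientations are given as a unit quaternion [w, x, y, z].
In Python, from rig import * gives the robot as it stands.
- The arm moves only by the tool step_arm, never from a script. Its argument "plan" is a list of rows, each an object with "offset": the shift along the tool's x, y, z in cm, a list of three; "rot": the turn, a rotation vector about the tool's x, y, z in degrees, a list of three; "gripper": the finger opening in cm, from 0 to 8.54. In form: [{"offset": [x, y, z], "rot": [wx, wy, wz], "gripper": gripper}, ...]. A call has 1 to 12 rows; each row is the pose to reach, as a shift and turn from the pose commanded when the call began, along the tool's axes at that moment; what a row does not reach only later rows make up. A row lasts 1/10 s, in which the tool goes at most 50 mm and 8.59 degrees, less where a joint would pass 70% of its speed; a pose out of reach is approached as far as the arm can. A call with a gripper value outside its range is refused whole. The fingers move at their own pace and stop on an object; "squeeze" is the grip in N (left out, the last holds). Time passes only in rows, so rows that repeat a pose let the fingers close. It gives the time, the measured TCP pose, the force, the opening and the grip force at its end, in the units of the state.
- sense(): the state, without advancing time (a new reading comes with each control period).
- capture(name): name is "side" or "top" or "wrist"; returns a dict with "color" (400x640x3 uint8, red, green, blue), "depth" (400x640 float32, mm along the optical axis (not along the pixel's ray), 0 where there is no reading), "vertical_fov" (degrees; the focal length in pixels is half the picture's height over the tangent of half this angle, whatever the lens; pixels are square), "cx", "cy" (the principal point, pixels), "rvec" (rotation vector, rad) and "tvec" (3), from world to camera coordinates, as OpenCV has them; the wrist camera has in their place "mount" (4x4, takes a point from camera to tool coordinates, whose origin is the TCP and whose axes are the flange's). Camera axes: x right, y down, z forward; pixel columns grow to the right and rows downward; lengths in mm; the calibration is good to about 2 mm. A picture is of the moment at which its call begins: read the wrist's pose just before it.
- finish_job(): hands the job in; it is judged then, once.
The state is a dict: "time_s": time; "joints": joint angles; "dq": joint speeds; "tau": joint torques, N m; "eef_pos": TCP position; "ee_rot": TCP orientation; "force": force on the tool from outside, world axes, zero at the start; "wrist_torque": the same for the moment, N m; "grip_width": opening from 0.0 (shut) to 1.0 (fully open); "grip_force": force on a finger pad.
Only numpy, scipy, OpenCV 4.12 (cv2) and the standard library are available. Lean on these libraries where they do the work, as an engineer would, in place of code of your own. Each camera call takes 0.05 s, during which the arm holds its last target. There are 200 camera calls.

### The job

Release the ratchet hold-down: pinch the sprung pawl's upright tab under the splash hood, lift the pawl off the ratchet wheel and keep it up until the toes have swung fully back off all three canisters, then let the pawl down again. Find out by lifting which of the three look-alike canisters is the loaded one, and stand it upright on the floor of the steel tray; the two empty ones must end standing upright where they stood. Do not tip over any canister, and leave the foil-capped beaker and the two small flasks where they are.

Things in the scene. Friction and masses are not known exactly. Their poses are not given: they have to be found in the camera images.
- clamp_base: fixed bed of the hold-down, grey plate 12 thick. Origin on its underside, x to the fixture's back, y to its left, z up. In this frame (mm): plate x -80 to 126, y -128 to 128; canister stations x -40, y -98, -34 and 30, on the plate at z 12; front stop rail x -73 to -65, up to z 22; pawl post 16 x 18, up to z 107, at x -58, y 92.
- hood_edge (a point): middle of the splash hood's front edge, underside. The hood is a flat level roof 4 thick, 80 wide (along y), from here 82 back, with an upright back plate at x 120. The edge lies 5 in front of and 95 above the tab point, so the tab is reached only with the tool leaning back toward the fixture's front, about 40 degrees from vertical.
- wheel_centre (a point): centre of the ratchet wheel (60 across, 8 thick, 20 teeth) on the toe shaft, which runs along y of clamp_base; the top of the wheel moves to the front as the toes swing back.
- pawl_tab (a point): middle of the pawl's upright steel tab, which is 12 along x, 10 along y (pinch it across y) and 30 high, reaching 13 above this point and 17 below it down to the lever. With the pawl down it lies at x 45, y 92, z 115 in the frame of clamp_base.
- pawl_pivot (a point): the pawl's hinge, in the front post, axis along y of clamp_base; 103 in front of and 18 below the tab point.
- pawl (a joint): angle of the pawl in rad: 0 down, grows as the tab is lifted, stop at 0.5. The nose is clear of the teeth from about 0.11; at 0.22 the tab has risen 23 mm. A spring of about 1 N at the tab pushes it down; lifting takes about 2 to 3 N. If it comes down early it catches the next tooth.
- toes (a joint): angle of the shaft that carries ratchet wheel and three steel toes, rad: about 0 with the toes over the canisters' foot flanges, 0.91 fully swung back. A damped spring opens it by itself in about 1.5 s while the pawl is held up (0.314 rad a tooth); it stays open.
- toe_mid (a point): front tip of the middle toe, 13 to 20 mm above the bed plate when closed, over the foot flange of the middle canister.
- canister_a: closed aluminium canister, one of three that look identical: 78 high, round body and lid 36 across, round foot flange 46 across and 8 high. Origin at the centre of its underside, z up its axis. At the start it stands on the clamp's bed. One of the three is loaded (about 0.36 to 0.5 kg); the other two are empty (about 0.09 to 0.13 kg). Which one is loaded cannot be seen.
- canister_b: closed aluminium canister, one of three that look identical: 78 high, round body and lid 36 across, round foot flange 46 across and 8 high. Origin at the centre of its underside, z up its axis. At the start it stands on the clamp's bed. One of the three is loaded (about 0.36 to 0.5 kg); the other two are empty (about 0.09 to 0.13 kg). Which one is loaded cannot be seen.
- canister_c: closed aluminium canister, one of three that look identical: 78 high, round body and lid 36 across, round foot flange 46 across and 8 high. Origin at the centre of its underside, z up its axis. At the start it stands on the clamp's bed. One of the three is loaded (about 0.36 to 0.5 kg); the other two are empty (about 0.09 to 0.13 kg). Which one is loaded cannot be seen.
- tray: shallow steel tray 83 (x) x 141 (y) x 21 high, walls 2, floor 2 thick, open on top, loose on the bench, to one side of the hold-down. Origin at the centre of its underside.
- beaker: foil-capped glass beaker 105 across, 116 high, to the other side of the hold-down; leave alone. Origin: centre of underside.
- flask_left: small conical flask 64 across, 108 high, behind to the left; leave alone. Origin: centre of underside.
- flask_right: small conical flask 62 across, 104 high, behind to the right; leave alone. Origin: centre of underside.
Things that resemble listed ones, but are neither listed nor needed, are in the scene too. Leave any blue or yellow look-alike of the canister_b alone.

How it is judged (in metres and radians):
On the way, in this order (a step that is already met when the one before it is completed fails the run):
1. the pawl is lifted clear of the ratchet teeth (value of joint pawl above 0.1 rad), for 0.1 s.
2. the toes have swung fully back (value of joint toes above 0.88 rad), for 0.2 s.
3. a freed canister is lifted off the bed (height (world z) of any of canister_a, canister_b, canister_c above 0.024 m), for 0.1 s.
At the end, for the whole second after the job is handed in: The toes are fully back (over 0.85 rad) and the pawl is down (under 0.06 rad); the loaded canister (it weighs on the tray with over 2.4 N) stands upright, at rest, flat on the tray's floor between its walls; the two empty canisters stand upright, at rest, within 20 mm of where they stood (value of joint toes above 0.85 rad and value of joint pawl below 0.06 rad and angle between each of canister_a, canister_b, canister_c's own z axis and vertical below 0.1 rad and linear speed of each of canister_a, canister_b, canister_c below 0.02 m/s and ((contact force between canister_a and tray above 2.4 N and x of canister_a in the frame of tray between -0.023 and 0.023 m and y of canister_a in the frame of tray between -0.052 and 0.052 m and z of canister_a in the frame of tray below 0.006 m and distance of each of canister_b, canister_c from where it was at the start of the episode below 0.02 m) or (contact force between canister_b and tray above 2.4 N and x of canister_b in the frame of tray between -0.023 and 0.023 m and y of canister_b in the frame of tray between -0.052 and 0.052 m and z of canister_b in the frame of tray below 0.006 m and distance of each of canister_a, canister_c from where it was at the start of the episode below 0.02 m) or (contact force between canister_c and tray above 2.4 N and x of canister_c in the frame of tray between -0.023 and 0.023 m and y of canister_c in the frame of tray between -0.052 and 0.052 m and z of canister_c in the frame of tray below 0.006 m and distance of each of canister_a, canister_b from where it was at the start of the episode below 0.02 m))); the robot touches nothing.
It fails at once if the foil-capped beaker is shoved (over 30 mm) or tipped (distance of beaker from where it was at the start of the episode above 0.03 m or angle between beaker's own z axis and vertical above 0.5 rad).
It fails at once if the left small flask is shoved (over 30 mm) or tipped (distance of flask_left from where it was at the start of the episode above 0.03 m or angle between flask_left's own z axis and vertical above 0.5 rad).
It fails at once if the right small flask is shoved (over 30 mm) or tipped (distance of flask_right from where it was at the start of the episode above 0.03 m or angle between flask_right's own z axis and vertical above 0.5 rad).
It fails at once if a canister is tipped over (angle between any of canister_a, canister_b, canister_c's own z axis and vertical above 0.8 rad).
It also fails if it takes over 70 s, if anything falls off the work surface, if the arm or the gripper's body presses on something with over 40 N, if the wrist force passes 120 N, or if a joint passes its speed limit or range.

## Working session

There is one attempt and no reset: what is moved stays moved. The work goes in short steps, Python scripts to look and compute and a tool call to move; the robot and the scene stay as the last step left them, time stands still between calls to the robot, and variables do not carry over. Pictures are saved under pics/ and viewed, at most 10 in all, crops included, and the job is handed in when it is done.

Besides the shell and the picture viewer there is one more tool, called after ">>>" by a JSON object that holds its "method" and its "body", one argument or row to a line. step_arm: Moves the arm, as the interface text tells. Its arguments: {"type":"object","properties":{"plan":{"type":"array"},"squeeze":{"type":"number"}},"required":["plan"]}

```bash
ls; mkdir -p pics; cat > h.py <<'E'
from rig import *
import numpy as np, cv2, pickle
from scipy.spatial.transform import Rotation as R
def grab(n):
    s=sense(); c=capture(n); c['s']=s
    pickle.dump(c,open(f'pics/{n}.pkl','wb')); return c
def load(n): return pickle.load(open(f'pics/{n}.pkl','rb'))
def cam(c):
    f=200/np.tan(np.radians(c['vertical_fov'])/2)
    if 'mount' in c:
        q=c['s']['ee_rot']; T=np.eye(4); T[:3,:3]=R.from_quat([q[1],q[2],q[3],q[0]]).as_matrix(); T[:3,3]=c['s']['eef_pos']
        M=T@np.array(c['mount'])
        return f,M[:3,:3],M[:3,3]
    Rm=R.from_rotvec(np.ravel(c['rvec'])).as_matrix(); t=np.ravel(c['tvec'])
    return f,Rm.T,-Rm.T@t
def cloud(c):
    f,Rw,o=cam(c); v,u=np.mgrid[:400,:640]; d=c['depth']
    P=np.stack([(u-c['cx'])/f*d,(v-c['cy'])/f*d,d],-1)@Rw.T+o
    P[d==0]=np.nan; return P
def ray(c,u,v,z):
    f,Rw,o=cam(c); r=Rw@np.array([(u-c['cx'])/f,(v-c['cy'])/f,1]); return o+r*(z-o[2])/r[2]
def proj(c,p):
    f,Rw,o=cam(c); q=Rw.T@(np.array(p)-o); return q[:2]/q[2]*f+[c['cx'],c['cy']]
E
python3 - <<'E'
from h import *
for n in('top','side'):
    c=grab(n); cv2.imwrite(f'pics/{n}.png',c['color'][...,::-1]); f,Rw,o=cam(c); print(n,f,c['cx'],c['cy'],o.round(),Rw[:,2].round(2),(c['depth']==0).mean())
print(sense())
a=np.vstack([load('top')['color'],load('side')['color']])
E
```

```text
pics
top 486.67551306075484 310.3627243850715 192.22038004371922 [4.670e+02 1.000e+00 1.409e+03] [ 0.06  0.   -1.  ] 0.0038984375
side 459.7466001448475 323.61109960774775 196.83580246817678 [ 607. -974.  572.] [-0.06  0.91 -0.4 ] 0.004078125
{'time_s': 0.1, 'joints': array([-1.49334978e+00,  3.13385787e-01,  1.49835213e+00, -1.04512522e-05,
        1.33100911e+00, -2.23418987e-01]), 'dq': array([-0.00014936, -0.00115976, -0.0016771 ,  0.0003373 , -0.00093812,
       -0.00028553]), 'tau': array([ 1.95664594e-03, -4.12903976e+01, -2.60139549e+01, -2.79051947e-04,
        3.06516573e-03,  2.91173059e-06]), 'eef_pos': array([ 155.5474897 , -501.27337018,  303.39986355]), 'ee_rot': array([-5.76021199e-04,  9.88705963e-01,  1.49867230e-01,  3.70274773e-05]), 'force': array([0.39644671, 0.0840135 , 0.29844032]), 'wrist_torque': array([0.03513193, 0.01001392, 0.0059339 ]), 'grip_force': 0.0, 'grip_width': 0.9999047363116044}
```

View pics/top.png

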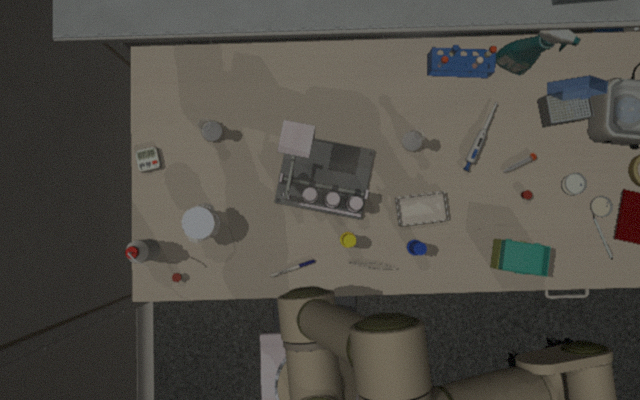

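View pics/side.png

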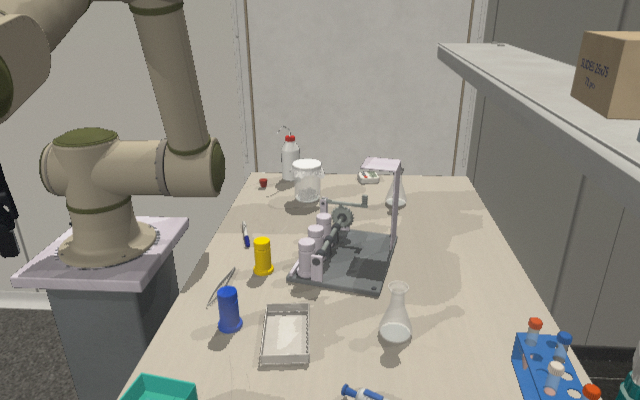

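The top view shows the hold-down at about (325,177): hood (297,138), three silver canisters (310,195), (333,199), (356,203). The tray is at (422,209), the beaker at (200,222), and the flasks at (212,131) and (413,141). The yellow (348,240) and blue (417,247) look-alikes are not to be touched. Next I'll measure these and confirm in an enlarged crop.

```bash
python3 - <<'E'
from h import *
c=load('top'); P=cloud(c); g=c['color']
cr=cv2.resize(g[110:250,180:460],None,fx=2.85,fy=2.85,interpolation=cv2.INTER_CUBIC)
cr=cv2.convertScaleAbs(cr,alpha=1.8); cv2.imwrite('pics/crop.png',cr[...,::-1])
Z=P[...,2]
def box(m,name,sub):
    n,l,st,ce=cv2.connectedComponentsWithStats(m.astype(np.uint8))
    for i in range(1,n):
        if st[i,4]>25:
            q=P[l==i]; r=cv2.minAreaRect(q[:,:2].astype(np.float32)); print(name,ce[i].round(1),st[i,4],'ctr',np.round(r[0],1),'size',np.round(r[1],1),'ang',round(r[2],1),'mean',q.mean(0).round(1))
W=np.zeros_like(Z,bool); W[110:250,180:460]=1
box(W&(Z>5)&(Z<17),'plate',0)
box(W&(Z>80)&(Z<96),'lids',0)
box(W&(Z>195)&(Z<225),'hood',0)
box(W&(Z>98)&(Z<140),'hi',0)
T=W.copy(); T[:,:390]=0
box(T&(Z>14)&(Z<30),'trayrim',0)
# pixels for whole plate: hull of 5<z<100 within
E
```

```text
plate [335.8 165.1] 2794 ctr [630.5 -66.2] size [223.5 127.7] ang 78.0 mean [626.5 -73.6  12. ]
plate [285.8 164.8] 167 ctr [631.1  71. ] size [27.9 64. ] ang 82.1 mean [631.4  70.5  11.9]
plate [312.8 199.9] 886 ctr [524.6 -25.5] size [260.2  75.3] ang 77.1 mean [528.   -4.2  12.2]
plate [320.9 197.1] 185 ctr [535.4 -29.8] size [50.  53.2] ang 75.1 mean [535.3 -28.   12.1]
plate [344.6 238.1] 53 ctr [414.9 -95.7] size [33.2 46.1] ang 62.1 mean [415.9 -92.3   9.2]
plate [410.7 243.8] 34 ctr [ 395.8 -283.8] size [15.8 42. ] ang 34.7 mean [ 394.2 -280.6   10.6]
lids [309.7 193.9] 132 ctr [540.7   3.1] size [32.6 32.8] ang 88.4 mean [540.9   4.   90.2]
lids [332.8 198.5] 137 ctr [526.9 -59. ] size [33.1 35.2] ang 89.9 mean [526.8 -58.3  89.8]
lids [355.8 203.1] 139 ctr [ 512.6 -120.1] size [35.  32.7] ang 88.3 mean [ 512.5 -120.4   90.1]
lids [208.8 207.7] 64 ctr [509.  276.4] size [60.8 18.3] ang 51.6 mean [511.5 278.6  89.9]
lids [216.3 229.1] 39 ctr [451.9 260.5] size [12.5 34.8] ang 65.2 mean [453.  258.8  91.6]
lids [193.3 239.8] 46 ctr [426.7 321.9] size [52.  14.5] ang 70.4 mean [425.9 322.   88.9]
hood [296.  138.7] 1055 ctr [672.3  33.9] size [80.1 83. ] ang 77.1 mean [671.7  33.6 214.3]
hi [203.4 123.4] 69 ctr [737.4 285.3] size [34.8 32.6] ang 43.6 mean [739.7 286.3 104.5]
hi [419.5 134.5] 54 ctr [ 691.4 -295.7] size [34.8 33.4] ang 23.9 mean [ 692.6 -298.   102.3]
hi [289. 179.] 169 ctr [586.2  59.9] size [ 22.6 117.6] ang 80.9 mean [581.6  58.2 106.7]
hi [198.7 222.8] 917 ctr [471.4 302.1] size [93.8 88.2] ang 16.1 mean [471.3 300.9 113.6]
trayrim [408.2 143.8] 82 ctr [ 683.6 -288.2] size [59.7 40.8] ang 45.3 mean [ 680.5 -282.6   22.3]
trayrim [446.  208.1] 34 ctr [ 492.3 -384.3] size [65.9  7.3] ang 2.8 mean [ 493.  -383.6   19.3]
```

View pics/crop.png

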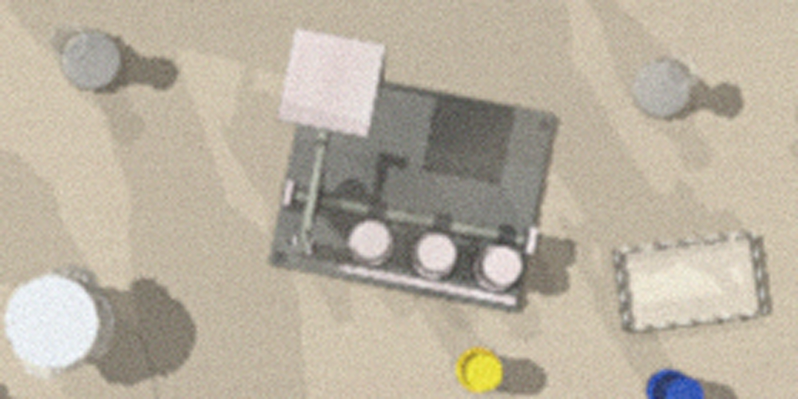

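The crop confirms the layout: three silver canisters on the bed, hood upper left, lever running under it, tray on the right, and yellow and blue look-alikes off the bed. Now I'll compute the fixture frame and check the tab in the side view.

```bash
cat >> h.py <<'E'
psi=np.radians(-12.87)
FX=np.array([np.cos(psi),np.sin(psi),0]);FY=np.array([-FX[1],FX[0],0]);FO=np.array([573.4,-34.4,0.])
def w(x,y,z): return FO+x*FX+y*FY+np.array([0,0,z])
def fx(P): 
    d=P-FO; return np.stack([d@FX,d@FY,d[...,2]],-1)
E
python3 - <<'E'
from h import *
w_=capture('wrist'); print(np.round(w_['mount'],3))
c=load('top'); q=fx(cloud(c)).reshape(-1,3)
m=(abs(q[:,2]-12)<3)&(abs(q[:,0]-23)<130)&(abs(q[:,1])<150)
print('plate top ext',[np.nanpercentile(q[m][:,i],[.3,99.7]).round(1) for i in (0,1)])
m=(abs(q[:,2]-214)<6); print('hood', [np.nanpercentile(q[m][:,i],[1,99]).round(1) for i in (0,1)])
m=(abs(q[:,2]-108)<12)&(abs(q[:,1]-92)<20)&(abs(q[:,0])<75);print('lever y',np.median(q[m],0))
s=load('side'); q2=fx(cloud(s)); 
for p in [(45,92,115),(45,92,128),(45,92,98),(40,92,210),(-40,30,90)]: print(p,proj(s,w(*p)).round(1))
r=q2.reshape(-1,3); m=(abs(r[:,2]-119)<7)&(abs(r[:,1]-92)<25)&(abs(r[:,0]-45)<20); print('tab side',m.sum(),np.median(r[m],0),np.percentile(r[m][:,0],[3,97]))
m=(abs(r[:,2]-90)<3)&(abs(r[:,0]+40)<30)&(abs(r[:,1]+34)<100)
for y in(-98,-34,30):
  k=m&(abs(r[:,1]-y)<25); print('lid',k.sum(),r[k].mean(0).round(1))
m=(abs(r[:,1]+120)<15)&(abs(r[:,0])<60)&(r[:,2]>20); print('bracket',m.sum(),np.percentile(r[m],[2,98],axis=0).round(0))
big=s['color'][150:300,270:420]; cv2.imwrite('pics/s2.png',cv2.resize(big,None,fx=4,fy=4,interpolation=cv2.INTER_CUBIC)[...,::-1])
P=cloud(c);Z=P[...,2];g=c['color'].astype(int)
A=np.zeros_like(Z,bool);A[180:235,385:462]=1
hs=(g.max(2)-g.min(2))
for n,cc in(('top',c),('side',s)):
    Q=cloud(cc).reshape(-1,3); m=(Q[:,2]>12)&(Q[:,2]<26)&(abs(Q[:,0]-510)<75)&(abs(Q[:,1]+310)<100)
    rr=cv2.minAreaRect(Q[m][:,:2].astype(np.float32)); print('tray',n,m.sum(),rr)
E
```

```text
[[ 0.0000e+00 -9.5200e-01 -3.0700e-01  7.7328e+01]
 [ 1.0000e+00  0.0000e+00  1.0000e-03  1.3800e+00]
 [-1.0000e-03 -3.0700e-01  9.5200e-01 -7.0907e+01]
 [ 0.0000e+00  0.0000e+00  0.0000e+00  1.0000e+00]]
plate top ext [array([-79.7, 124.8]), array([-126.8,  127.3])]
hood [array([-500.4,  438.9]), array([-485.7,  632.9])]
lever y [-23.17048602  92.1097343  103.73884351]
(45, 92, 115) [364.5 200. ]
(45, 92, 128) [364.7 195. ]
(45, 92, 98) [364.3 206.3]
(40, 92, 210) [363.7 162.7]
(-40, 30, 90) [323.6 215.9]
tab side 29 [ 44.84401825  88.55325516 118.97209355] [38.98654386 50.17886337]
lid 136 [ -39.8 -100.7   90.7]
lid 114 [-40.  -36.7  90.7]
lid 99 [-40.8  26.7  90.8]
bracket 724 [[ -55. -129.   21.]
 [   2. -106.   92.]]
tray top 146 ((494.2576904296875, -314.5971984863281), (83.35657501220703, 142.89183044433594), 5.773645877838135)
tray side 633 ((493.037109375, -313.4788818359375), (83.39302062988281, 146.3518524169922), 5.477783679962158)
```

View pics/s2.png

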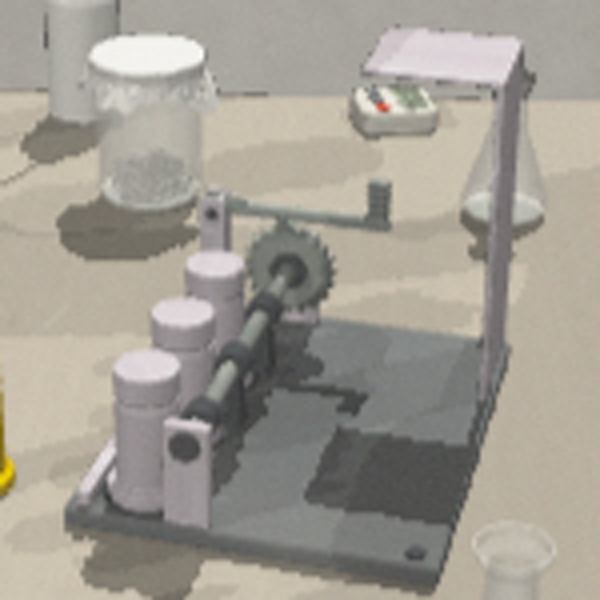

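The frame is confirmed: plate, lever and tab all agree within about 2 mm, and the tab shows at side px (364,200). The wrist camera sits on tool +x, so I'll point tool x to the fixture's front to keep the camera away from the hood.

```bash
cat >> h.py <<'E'
def rot(lean): # tool z toward +FX by lean deg from down, tool x to fixture front
    a=np.radians(lean); z=np.sin(a)*FX-np.cos(a)*np.array([0,0,1]); return np.stack([np.cross(FY,z),FY,z],1)
def rel(p,Rt,off=54):
    "p = grasp point wanted (world)"
    s=sense(); q=s['ee_rot']; R0=R.from_quat([q[1],q[2],q[3],q[0]]).as_matrix()
    t=np.asarray(p)-off*Rt[:,2]
    return 'off',(R0.T@(t-s['eef_pos'])/10).round(2),'rot',np.degrees(R.from_matrix(R0.T@Rt).as_rotvec()).round(1),'tcp',t.round()
def fst():
    s=sense(); q=s['ee_rot']; R0=R.from_quat([q[1],q[2],q[3],q[0]]).as_matrix()
    print('t',s['time_s'],'grasp fix',fx(s['eef_pos']+54*R0[:,2]).round(1),'z',(np.stack([FX,FY,[0,0,1]])@R0[:,2]).round(3),'F',s['force'].round(1),'w',s['grip_width'],s['grip_force'])
E
python3 - <<'E'
from h import *
print(w(45,92,115)); print(rel(w(-60,92,250),rot(0)))
E
```

```text
[637.76156049  45.2654852  115.        ]
('off', array([ 53.17, -43.18,  -0.  ]), 'rot', array([-0.000e+00, -1.000e-01, -1.499e+02]), 'tcp', array([535.,  69., 304.]))
```

>>> {"method": "step_arm", "body": {
  "plan": [
    {"offset":[53.2,-43.2,0],"rot":[0,0,-150],"gripper":4},
    {"offset":[53.2,-43.2,0],"rot":[0,0,-150],"gripper":4},
    {"offset":[53.2,-43.2,0],"rot":[0,0,-150],"gripper":4},
    {"offset":[53.2,-43.2,0],"rot":[0,0,-150],"gripper":4},
    {"offset":[53.2,-43.2,0],"rot":[0,0,-150],"gripper":4},
    {"offset":[53.2,-43.2,0],"rot":[0,0,-150],"gripper":4},
    {"offset":[53.2,-43.2,0],"rot":[0,0,-150],"gripper":4},
    {"offset":[53.2,-43.2,0],"rot":[0,0,-150],"gripper":4},
    {"offset":[53.2,-43.2,0],"rot":[0,0,-150],"gripper":4},
    {"offset":[53.2,-43.2,0],"rot":[0,0,-150],"gripper":4},
    {"offset":[53.2,-43.2,0],"rot":[0,0,-150],"gripper":4},
    {"offset":[53.2,-43.2,0],"rot":[0,0,-150],"gripper":4}
  ]
}}

```text
time_s: 1.35
eef_pos: [489.1, -0.1, 303.9]
ee_rot: [0.0, 0.494, 0.869, -0.0]
force: [1.0, -0.7, -0.8]
grip_width: 0.469
grip_force: 0.0
```

```bash
python3 - <<'E'
from h import *
fst(); print(sense()['joints'].round(2)); print(rel(w(-60,92,250),rot(0)))
E
```

```text
t 1.35 grasp fix [-89.9  14.7 249.9] z [ 0. -0. -1.] F [ 1.  -0.7 -0.8] w 0.46924837045836815 0.0
[-0.24  0.23  1.6  -0.    1.31 -0.78]
('off', array([ 3.54,  7.5 , -0.01]), 'rot', array([ -0. ,   0. , -46.4]), 'tcp', array([535.,  69., 304.]))
```

```bash
python3 - <<'E'
from h import *
print(rel(w(-12,92,175),rot(45)))
E
```

```text
('off', array([2.86, 8.21, 9.07]), 'rot', array([-18.2, -42.5, -43.9]), 'tcp', array([545.,  66., 213.]))
```

>>> {"method": "step_arm", "body": {
  "plan": [
    {"offset":[3.5,7.5,0],"rot":[0,0,-46.4],"gripper":4},
    {"offset":[3.5,7.5,0],"rot":[0,0,-46.4],"gripper":4},
    {"offset":[3.5,7.5,0],"rot":[0,0,-46.4],"gripper":4},
    {"offset":[3.5,7.5,0],"rot":[0,0,-46.4],"gripper":4},
    {"offset":[3.5,7.5,0],"rot":[0,0,-46.4],"gripper":4},
    {"offset":[3.5,7.5,0],"rot":[0,0,-46.4],"gripper":4},
    {"offset":[3.5,7.5,0],"rot":[0,0,-46.4],"gripper":4}
  ]
}}

```text
time_s: 2.05
eef_pos: [535.3, 66.0, 303.6]
ee_rot: [-0.0, 0.115, 0.993, 0.0]
force: [-0.0, 0.6, -0.0]
grip_width: 0.47
grip_force: 0.0
```

```bash
python3 - <<'E'
from h import *
fst();print(rel(w(-12,92,175),rot(45)))
E
```

```text
t 2.05 grasp fix [-59.5  89.3 249.6] z [-0.001 -0.    -1.   ] F [-0.   0.6 -0. ] w 0.47006219608600985 0.0
('off', array([-0.94,  0.27,  9.05]), 'rot', array([ -0.1, -45. ,  -0.3]), 'tcp', array([545.,  66., 213.]))
```

>>> {"method": "step_arm", "body": {
  "plan": [
    {"offset":[-0.9,0,9],"rot":[0,-45,0],"gripper":4},
    {"offset":[-0.9,0,9],"rot":[0,-45,0],"gripper":4},
    {"offset":[-0.9,0,9],"rot":[0,-45,0],"gripper":4},
    {"offset":[-0.9,0,9],"rot":[0,-45,0],"gripper":4},
    {"offset":[-0.9,0,9],"rot":[0,-45,0],"gripper":4},
    {"offset":[-0.9,0,9],"rot":[0,-45,0],"gripper":4},
    {"offset":[-0.9,0,9],"rot":[0,-45,0],"gripper":4},
    {"offset":[-0.9,0,9],"rot":[0,-45,0],"gripper":4}
  ]
}}

```text
time_s: 2.85
eef_pos: [543.5, 64.0, 213.3]
ee_rot: [0.38, 0.107, 0.918, -0.044]
force: [0.0, 0.8, 0.0]
grip_width: 0.469
grip_force: 0.0
```

```bash
python3 - <<'E'
from h import *
fst();c=grab('wrist');print(sense()['joints'].round(2))
im=c['color'].copy()
for p in [(45,92,115),(45,87,128),(45,97,128)]:
    u=proj(c,w(*p)); print(u); cv2.drawMarker(im,tuple(int(x) for x in u),(255,0,0),0,9)
cv2.imwrite('pics/w1.png',im[...,::-1]); print(rel(w(45,92,118),rot(45)))
E
```

```text
t 2.85 grasp fix [-13.   89.1 175. ] z [ 0.706 -0.004 -0.708] F [0.  0.8 0. ] w 0.4689805802482524 0.0
[-0.05  0.29  1.95 -0.8   0.17 -0.65]
[334.20371758 216.73107176]
[326.65456436 235.01694946]
[342.14326593 234.98973487]
('off', array([-0.01,  0.32,  8.13]), 'rot', array([-0.3, -0.1, -0.3]), 'tcp', array([601.,  54., 156.]))
```

View pics/w1.png

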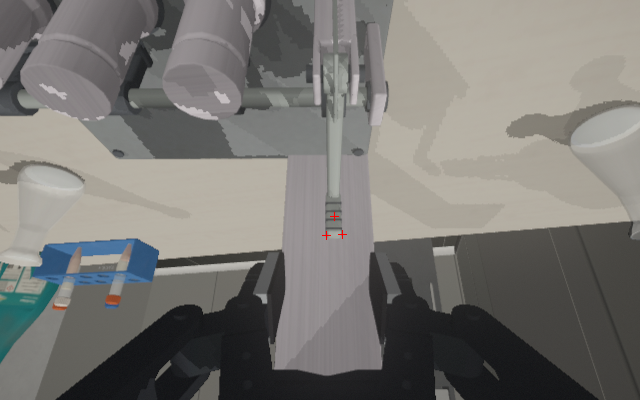

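The tab is at (334,216), exactly where my markers project. The fingers need to shift 3 mm in y. Advancing.

>>> {"method": "step_arm", "body": {
  "plan": [
    {"offset":[0,0.3,0],"rot":[-0.3,0,-0.3],"gripper":4},
    {"offset":[0,0.3,2],"rot":[-0.3,0,-0.3],"gripper":4},
    {"offset":[0,0.3,4],"rot":[-0.3,0,-0.3],"gripper":4},
    {"offset":[0,0.3,5.5],"rot":[-0.3,0,-0.3],"gripper":4},
    {"offset":[0,0.3,7],"rot":[-0.3,0,-0.3],"gripper":4},
    {"offset":[0,0.3,8.1],"rot":[-0.3,0,-0.3],"gripper":4},
    {"offset":[0,0.3,8.1],"rot":[-0.3,0,-0.3],"gripper":4}
  ]
}}

```text
time_s: 3.6
eef_pos: [602.1, 53.2, 157.6]
ee_rot: [0.379, 0.103, 0.919, -0.043]
force: [-0.5, -0.5, 0.4]
grip_width: 0.465
grip_force: 0.0
```

```bash
python3 - <<'E'
from h import *
fst();print(sense()['joints'].round(2)); print(rel(w(45,92,118),rot(45)))
E
```

```text
t 3.6 grasp fix [ 46.5  91.8 119.3] z [ 0.705  0.    -0.709] F [-0.5 -0.5  0.4] w 0.46546955177133825 0.0
[-0.07  0.49  1.84 -1.23  0.11 -0.24]
('off', array([ 0.22,  0.03, -0.01]), 'rot', array([ 0. , -0.2,  0.1]), 'tcp', array([601.,  54., 156.]))
```

```bash
python3 - <<'E'
from h import *
print(rel(w(44.5,92,117),rot(40)))
E
```

```text
('off', array([-0.15,  0.03,  0.04]), 'rot', array([0. , 4.8, 0.1]), 'tcp', array([603.,  53., 158.]))
```

>>> {"method": "step_arm", "body": {
  "plan": [
    {"offset":[-0.25,0,0.0],"rot":[0,4.8,0],"gripper":4},
    {"offset":[-0.25,0,0.0],"rot":[0,4.8,0],"gripper":4},
    {"offset":[-0.25,0,0.0],"rot":[0,4.8,0],"gripper":4}
  ]
}}

```text
time_s: 3.9
eef_pos: [602.9, 52.7, 160.5]
ee_rot: [0.343, 0.105, 0.933, -0.04]
force: [-0.0, 0.3, 0.1]
grip_width: 0.468
grip_force: 0.0
```

```bash
python3 - <<'E'
from h import *
fst();print(sense()['joints'].round(2)); print(rel(w(44.5,92,117),rot(40)))
E
```

```text
t 3.9 grasp fix [ 44.4  91.3 119.4] z [ 0.648 -0.002 -0.762] F [-0.   0.3  0.1] w 0.4679989926154501 0.0
[-0.08  0.49  1.8  -0.56  0.19 -0.91]
('off', array([0.11, 0.05, 0.19]), 'rot', array([-0.1,  0.4,  0.1]), 'tcp', array([603.,  53., 158.]))
```

>>> {"method": "step_arm", "body": {
  "plan": [
    {"offset":[0.1,0.05,0.2],"rot":[0,0,0],"gripper":4},
    {"offset":[0.1,0.05,0.2],"rot":[0,0,0],"gripper":0.4},
    {"offset":[0.1,0.05,0.2],"rot":[0,0,0],"gripper":0.4},
    {"offset":[0.1,0.05,0.2],"rot":[0,0,0],"gripper":0.4},
    {"offset":[0.1,0.05,0.2],"rot":[0,0,0],"gripper":0.4},
    {"offset":[0.1,0.05,0.2],"rot":[0,0,0],"gripper":0.4},
    {"offset":[0.1,0.05,0.2],"rot":[0,0,0],"gripper":0.4}
  ],
  "squeeze": 40
}}

```text
time_s: 4.6
eef_pos: [603.6, 53.7, 157.7]
ee_rot: [0.344, 0.105, 0.932, -0.04]
force: [0.8, 7.7, 0.2]
grip_width: 0.107
grip_force: 42.2
```

```bash
python3 - <<'E'
from h import *
fst();print(sense()['joints'].round(2)); print(rel(w(44.5-4.4,92,117+17),rot(40)),rel(w(44.5-1.5,92,117+7),rot(40)))
E
```

```text
t 4.6 grasp fix [ 44.9  92.5 116.7] z [ 0.65  -0.002 -0.76 ] F [0.8 7.7 0.2] w 0.10703017634741073 42.18209266662598
[-0.07  0.49  1.8  -0.59  0.18 -0.87]
('off', array([-0.81, -0.06, -1.63]), 'rot', array([-0.1,  0.5,  0.1]), 'tcp', array([599.,  54., 175.])) ('off', array([-0.38, -0.06, -0.68]), 'rot', array([-0.1,  0.5,  0.1]), 'tcp', array([602.,  53., 165.]))
```

Tab gripped. Lifting about 17 mm.

>>> {"method": "step_arm", "body": {
  "plan": [
    {"offset":[-0.1,-0.05,-0.2],"rot":[0,0,0],"gripper":0.4},
    {"offset":[-0.2,-0.05,-0.4],"rot":[0,0,0],"gripper":0.4},
    {"offset":[-0.3,-0.05,-0.6],"rot":[0,0,0],"gripper":0.4},
    {"offset":[-0.4,-0.05,-0.85],"rot":[0,0,0],"gripper":0.4},
    {"offset":[-0.5,-0.05,-1.1],"rot":[0,0,0],"gripper":0.4},
    {"offset":[-0.6,-0.05,-1.3],"rot":[0,0,0],"gripper":0.4},
    {"offset":[-0.7,-0.05,-1.5],"rot":[0,0,0],"gripper":0.4},
    {"offset":[-0.8,-0.05,-1.65],"rot":[0,0,0],"gripper":0.4},
    {"offset":[-0.85,-0.05,-1.7],"rot":[0,0,0],"gripper":0.4},
    {"offset":[-0.85,-0.05,-1.7],"rot":[0,0,0],"gripper":0.4}
  ]
}}

```text
time_s: 5.6
eef_pos: [598.5, 54.7, 175.2]
ee_rot: [0.343, 0.105, 0.933, -0.04]
force: [1.1, 10.8, -5.5]
grip_width: 0.111
grip_force: 41.0
```

```bash
python3 - <<'E'
from h import *
fst();print(sense()['joints'].round(2))
c=grab('side')
cv2.imwrite('pics/s3.png',cv2.resize(c['color'][150:300,270:420],None,fx=4,fy=4,interpolation=cv2.INTER_CUBIC)[...,::-1])
E
```

```text
t 5.6 grasp fix [ 39.6  92.4 134.1] z [ 0.648 -0.002 -0.761] F [ 1.1 10.8 -5.5] w 0.11081399642864077 41.00876212120056
[-0.07  0.45  1.8  -0.49  0.21 -0.97]
```

View pics/s3.png

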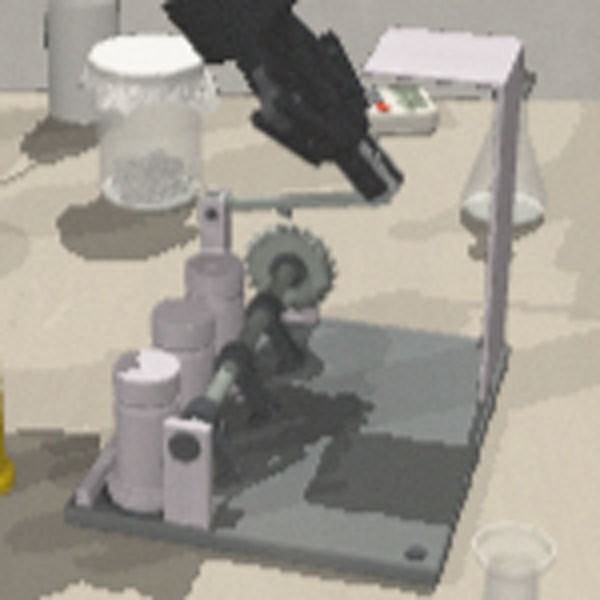

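The pawl is up (nose clear of the wheel at crop (285,212)), and the toes are swinging back behind the shaft. Holding for a further 2 s or so before lowering.

>>> {"method": "step_arm", "body": {
  "plan": [
    {"offset":[0,0,0],"rot":[0,0,0],"gripper":0.4},
    {"offset":[0,0,0],"rot":[0,0,0],"gripper":0.4},
    {"offset":[0,0,0],"rot":[0,0,0],"gripper":0.4},
    {"offset":[0,0,0],"rot":[0,0,0],"gripper":0.4},
    {"offset":[0,0,0],"rot":[0,0,0],"gripper":0.4},
    {"offset":[0,0,0],"rot":[0,0,0],"gripper":0.4},
    {"offset":[0,0,0],"rot":[0,0,0],"gripper":0.4},
    {"offset":[0,0,0],"rot":[0,0,0],"gripper":0.4},
    {"offset":[0,0,0],"rot":[0,0,0],"gripper":0.4},
    {"offset":[0,0,0],"rot":[0,0,0],"gripper":0.4},
    {"offset":[0,0,0],"rot":[0,0,0],"gripper":0.4},
    {"offset":[0,0,0],"rot":[0,0,0],"gripper":0.4}
  ]
}}

```text
time_s: 6.85
eef_pos: [598.5, 54.7, 175.1]
ee_rot: [0.343, 0.105, 0.933, -0.04]
force: [1.9, 10.2, -5.8]
grip_width: 0.102
grip_force: 41.0
```

>>> {"method": "step_arm", "body": {
  "plan": [
    {"offset":[0,0,0],"rot":[0,0,0],"gripper":0.4},
    {"offset":[0,0,0],"rot":[0,0,0],"gripper":0.4},
    {"offset":[0,0,0],"rot":[0,0,0],"gripper":0.4},
    {"offset":[0,0,0],"rot":[0,0,0],"gripper":0.4},
    {"offset":[0,0,0],"rot":[0,0,0],"gripper":0.4},
    {"offset":[0,0,0],"rot":[0,0,0],"gripper":0.4},
    {"offset":[0,0,0],"rot":[0,0,0],"gripper":0.4},
    {"offset":[0,0,0],"rot":[0,0,0],"gripper":0.4},
    {"offset":[0,0,0],"rot":[0,0,0],"gripper":0.4},
    {"offset":[0,0,0],"rot":[0,0,0],"gripper":0.4}
  ]
}}

```text
time_s: 7.85
eef_pos: [598.5, 54.7, 175.1]
ee_rot: [0.343, 0.105, 0.933, -0.04]
force: [1.6, 10.8, -5.6]
grip_width: 0.106
grip_force: 41.0
```

```bash
python3 - <<'E'
from h import *
fst(); a=load('side'); q=fx(cloud(a)); b=grab('side'); q2=fx(cloud(b))
# moving parts: change in colour between frames near toes
d=np.abs(a['color'].astype(int)-b['color']).sum(2)[200:290,290:380]; print('changed',(d>60).sum())
cv2.imwrite('pics/s4.png',cv2.resize(b['color'][190:290,290:390],None,fx=6,fy=6,interpolation=cv2.INTER_CUBIC)[...,::-1])
for y in(-66-32,-34,30):
  m=(abs(q2[...,1]-y)<20)&(q2[...,2]>16)&(q2[...,0]>-14)&(q2[...,0]<60); r=q2[m]; i=r[:,0].argsort()[-8:]; print(y,m.sum(),r[i].mean(0).round(1))
E
```

```text
t 7.85 grasp fix [ 39.7  92.4 134. ] z [ 0.648 -0.002 -0.761] F [ 1.6 10.8 -5.6] w 0.10628944140810924 41.04434072971344
changed 116
-98 146 [  26.5 -100.    37.8]
-34 152 [ 31.3 -37.   34.7]
30 311 [ 52.7  47.8 189.6]
```

View pics/s4.png

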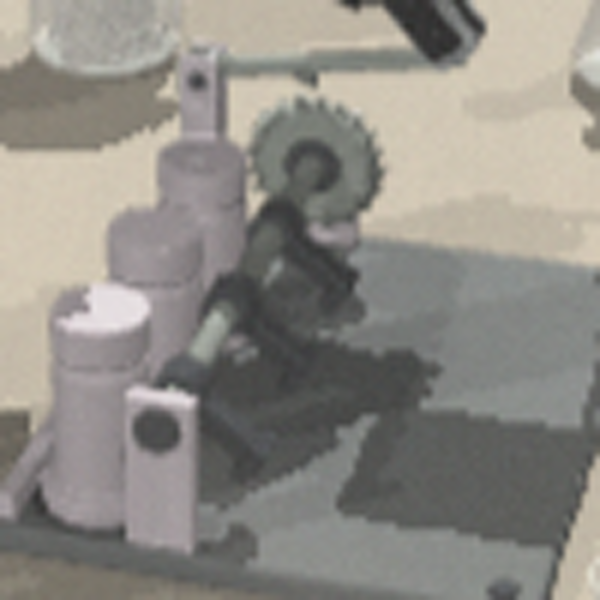

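The toes are well back and steady. Lowering the pawl, opening the fingers and backing out.

>>> {"method": "step_arm", "body": {
  "plan": [
    {"offset":[0.1,-0.05,0.3],"rot":[0,0,0],"gripper":0.4},
    {"offset":[0.25,-0.1,0.6],"rot":[0,0,0],"gripper":0.4},
    {"offset":[0.4,-0.1,0.9],"rot":[0,0,0],"gripper":0.4},
    {"offset":[0.55,-0.1,1.2],"rot":[0,0,0],"gripper":0.4},
    {"offset":[0.7,-0.1,1.45],"rot":[0,0,0],"gripper":0.4},
    {"offset":[0.8,-0.1,1.6],"rot":[0,0,0],"gripper":0.4},
    {"offset":[0.8,-0.1,1.65],"rot":[0,0,0],"gripper":0.4},
    {"offset":[0.8,-0.1,1.65],"rot":[0,0,0],"gripper":3.5},
    {"offset":[0.8,-0.1,1.65],"rot":[0,0,0],"gripper":3.5},
    {"offset":[0.8,-0.1,1.65],"rot":[0,0,0],"gripper":3.5},
    {"offset":[0.8,-0.1,1.65],"rot":[0,0,0],"gripper":3.5}
  ]
}}

```text
time_s: 9.0
eef_pos: [603.3, 51.0, 158.3]
ee_rot: [0.343, 0.106, 0.932, -0.041]
force: [-0.1, -0.7, 0.3]
grip_width: 0.41
grip_force: 0.0
```

```bash
python3 - <<'E'
from h import *
fst()
E
```

```text
t 9.0 grasp fix [ 45.2  89.7 117.2] z [ 0.649 -0.004 -0.761] F [-0.1 -0.7  0.3] w 0.4101575118256366 0.0
```

>>> {"method": "step_arm", "body": {
  "plan": [
    {"offset":[0,0.1,-2],"rot":[0,0,0],"gripper":3.5},
    {"offset":[0,0.1,-5],"rot":[0,0,0],"gripper":3.5},
    {"offset":[0,0,-9],"rot":[0,0,0],"gripper":4.8},
    {"offset":[0,0,-12],"rot":[0,0,0],"gripper":4.8},
    {"offset":[0,0,-12],"rot":[0,0,0],"gripper":4.8},
    {"offset":[0,0,-12],"rot":[0,0,0],"gripper":4.8}
  ]
}}

```text
time_s: 9.6
eef_pos: [527.7, 68.8, 249.7]
ee_rot: [0.344, 0.106, 0.932, -0.04]
force: [0.1, 0.2, -0.4]
grip_width: 0.56
grip_force: 0.0
```

```bash
python3 - <<'E'
from h import *
fst();print(rel(w(-40,-98,150),rot(0)))
a=load('side');c=grab('side');q=fx(cloud(c)); r=q.reshape(-1,3)
m=(abs(r[:,2]-119)<7)&(abs(r[:,1]-92)<25)&(abs(r[:,0]-45)<20); print('tab',m.sum(),np.median(r[m],0),np.percentile(r[m],[3,97],axis=0)[:,2])
d=np.abs(a['color'].astype(int)-c['color']).sum(2)[215:290,290:385]; print('changed toes/canisters',(d>90).sum())
E
```

```text
t 9.6 grasp fix [-32.5  90.3 208.7] z [ 0.649 -0.003 -0.76 ] F [ 0.1  0.2 -0.4] w 0.5601619462338924 0.0
('off', array([  0.88, -18.83,   5.33]), 'rot', array([-0.2, 40.5, -0.1]), 'tcp', array([ 513., -121.,  204.]))
tab 30 [ 44.79032905  87.31112934 119.3100935 ] [112.48956388 125.18800806]
changed toes/canisters 445
```

>>> {"method": "step_arm", "body": {
  "plan": [
    {"offset":[0.9,-5,3],"rot":[0,8,0],"gripper":4.8},
    {"offset":[0.9,-9,4],"rot":[0,16,0],"gripper":4.8},
    {"offset":[0.9,-13,5],"rot":[0,24,0],"gripper":4.8},
    {"offset":[0.9,-17,5.3],"rot":[0,32,0],"gripper":4.8},
    {"offset":[0.9,-18.8,5.3],"rot":[0,40.5,0],"gripper":4.8},
    {"offset":[0.9,-18.8,5.3],"rot":[0,40.5,0],"gripper":4.8},
    {"offset":[0.9,-18.8,5.3],"rot":[0,40.5,0],"gripper":4.8},
    {"offset":[0.9,-18.8,5.3],"rot":[0,40.5,0],"gripper":4.8}
  ]
}}

```text
time_s: 10.45
eef_pos: [512.1, -120.4, 202.8]
ee_rot: [-0.001, 0.113, 0.994, -0.001]
force: [0.5, -0.1, -0.6]
grip_width: 0.559
grip_force: 0.0
```

```bash
python3 - <<'E'
from h import *
fst();print(rel(w(-40,-98,74),rot(0)))
c=grab('wrist'); q=fx(cloud(c)).reshape(-1,3); f=~np.isnan(q[:,0]); q=q[f]
for y in(-98,-34,30):
  k=(abs(q[:,2]-90)<4)&(abs(q[:,0]+40)<26)&(abs(q[:,1]-y)<26); 
  if k.sum()>20: print('lid',k.sum(),q[k].mean(0).round(1),cv2.minEnclosingCircle(q[k][:,:2].astype(np.float32)))
cv2.imwrite('pics/w2.png',c['color'][...,::-1])
E
```

```text
t 10.45 grasp fix [-40.7 -97.7 148.8] z [-0.002 -0.003 -1.   ] F [ 0.5 -0.1 -0.6] w 0.5590942935389082 0.0
('off', array([-0.07, -0.03,  7.48]), 'rot', array([-0.2, -0.1, -0.1]), 'tcp', array([ 513., -121.,  128.]))
lid 2693 [-41.5 -99.1  90.7] ((-40.5239143371582, -98.76300811767578), 18.193754196166992)
lid 2749 [-41.6 -35.8  90.5] ((-40.070167541503906, -35.541099548339844), 18.578474044799805)
lid 2860 [-41.7  27.5  90.4] ((-40.30519485473633, 28.515525817871094), 18.710350036621094)
```

View pics/w2.png

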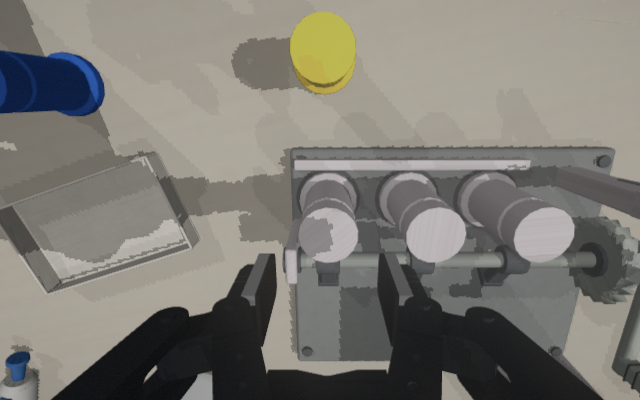

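All three canisters are visible, with lids at (328,235), (435,235) and (543,235). The gripper is above the right-hand one (y −98), clear of the tray and the blue and yellow look-alikes. Descending, gripping and lifting 20 mm to weigh it.

>>> {"method": "step_arm", "body": {
  "plan": [
    {"offset":[0,-0.1,2.5],"rot":[0,0,0],"gripper":4.8},
    {"offset":[0,-0.1,5],"rot":[0,0,0],"gripper":4.8},
    {"offset":[0,-0.1,6.5],"rot":[0,0,0],"gripper":4.8},
    {"offset":[0,-0.1,7.4],"rot":[0,0,0],"gripper":4.8},
    {"offset":[0,-0.1,7.4],"rot":[0,0,0],"gripper":4.8},
    {"offset":[0,-0.1,7.4],"rot":[0,0,0],"gripper":3},
    {"offset":[0,-0.1,7.4],"rot":[0,0,0],"gripper":3},
    {"offset":[0,-0.1,7.4],"rot":[0,0,0],"gripper":3},
    {"offset":[0,-0.1,7.4],"rot":[0,0,0],"gripper":3}
  ],
  "squeeze": 35
}}

```text
time_s: 11.4
eef_pos: [512.1, -121.6, 130.7]
ee_rot: [0.0, 0.113, 0.994, -0.001]
force: [0.0, 2.3, 3.4]
grip_width: 0.409
grip_force: 35.8
```

```bash
python3 - <<'E'
from h import *
fst()
E
```

```text
t 11.4 grasp fix [-40.3 -98.8  76.7] z [ 0.    -0.003 -1.   ] F [0.  2.3 3.4] w 0.40882118169672965 35.81286253200233
```

>>> {"method": "step_arm", "body": {
  "plan": [
    {"offset":[0,0,-0.5],"rot":[0,0,0],"gripper":3},
    {"offset":[0,0,-1],"rot":[0,0,0],"gripper":3},
    {"offset":[0,0,-1.5],"rot":[0,0,0],"gripper":3},
    {"offset":[0,0,-2],"rot":[0,0,0],"gripper":3},
    {"offset":[0,0,-2],"rot":[0,0,0],"gripper":3},
    {"offset":[0,0,-2],"rot":[0,0,0],"gripper":3},
    {"offset":[0,0,-2],"rot":[0,0,0],"gripper":3},
    {"offset":[0,0,-2],"rot":[0,0,0],"gripper":3}
  ]
}}

```text
time_s: 12.2
eef_pos: [511.8, -121.6, 149.8]
ee_rot: [-0.001, 0.113, 0.994, -0.001]
force: [0.1, -0.1, -4.2]
grip_width: 0.408
grip_force: 35.6
```

```bash
python3 - <<'E'
from h import *
fst()
E
```

```text
t 12.2 grasp fix [-40.7 -98.9  95.8] z [-0.001 -0.003 -1.   ] F [ 0.1 -0.1 -4.2] w 0.40845442857623243 35.55542449661516
```

It weighs about 4.2 N, so this is the loaded one (an empty one would read about 1 N). Moving it to the tray.

```bash
python3 - <<'E'
from h import *
q=sense()['ee_rot'];R0=R.from_quat([q[1],q[2],q[3],q[0]]).as_matrix()
for z in(0,80,-28.5): print((R0.T@(np.array([493.6,-314,149.8+z])-sense()['eef_pos'])/10).round(2))
E
```

```text
[ -2.55 -19.16   0.05]
[ -2.54 -19.18  -7.95]
[ -2.55 -19.15   2.9 ]
```

>>> {"method": "step_arm", "body": {
  "plan": [
    {"offset":[0,0,-2.5],"rot":[0,0,0],"gripper":3},
    {"offset":[0,0,-5.5],"rot":[0,0,0],"gripper":3},
    {"offset":[0,-0.5,-8],"rot":[0,0,0],"gripper":3},
    {"offset":[-0.5,-3,-8],"rot":[0,0,0],"gripper":3},
    {"offset":[-1,-6,-8],"rot":[0,0,0],"gripper":3},
    {"offset":[-1.5,-9,-8],"rot":[0,0,0],"gripper":3},
    {"offset":[-2,-12,-8],"rot":[0,0,0],"gripper":3},
    {"offset":[-2.5,-15,-8],"rot":[0,0,0],"gripper":3},
    {"offset":[-2.5,-17.5,-7],"rot":[0,0,0],"gripper":3},
    {"offset":[-2.5,-19.2,-5],"rot":[0,0,0],"gripper":3},
    {"offset":[-2.5,-19.2,-3],"rot":[0,0,0],"gripper":3},
    {"offset":[-2.5,-19.2,-3],"rot":[0,0,0],"gripper":3}
  ]
}}

```text
time_s: 13.4
eef_pos: [492.0, -313.9, 177.6]
ee_rot: [-0.003, 0.113, 0.994, 0.001]
force: [-0.2, 0.9, -4.1]
grip_width: 0.403
grip_force: 36.8
```

```bash
python3 - <<'E'
from h import *
fst()
print(sense()['eef_pos'])
c=grab('wrist'); q=cloud(c).reshape(-1,3); q=q[~np.isnan(q[:,0])]
m=(abs(q[:,2]-19.5)<4)&(abs(q[:,0]-494)<75)&(abs(q[:,1]+314)<95); print(m.sum(),cv2.minAreaRect(q[m][:,:2].astype(np.float32)))
cv2.imwrite('pics/w3.png',c['color'][...,::-1])
E
```

```text
t 13.4 grasp fix [ -17.4 -290.5  123.6] z [-0.006  0.    -1.   ] F [-0.2  0.9 -4.1] w 0.40324972071252685 36.76965677870612
[ 492.03546351 -313.85187386  177.61857191]
1998 ((493.24822998046875, -315.3961486816406), (83.50728607177734, 141.3971405029297), 5.646827220916748)
```

View pics/w3.png

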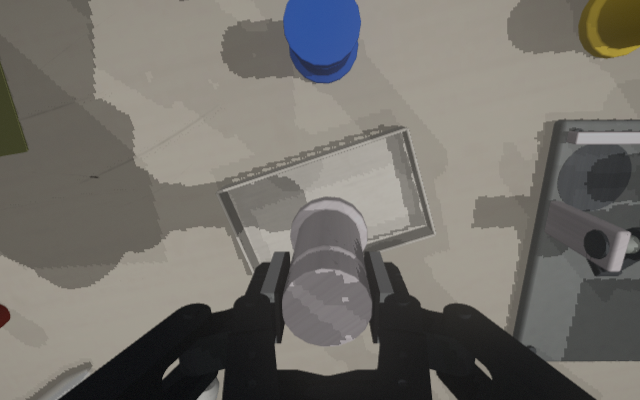

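The canister hangs upright at (330,270), over the tray centre; the tray rim fit gives (493,−315). Lowering.

>>> {"method": "step_arm", "body": {
  "plan": [
    {"offset":[0,0,1.5],"rot":[0,0,0],"gripper":3},
    {"offset":[0,0,3],"rot":[0,0,0],"gripper":3},
    {"offset":[0,0,4],"rot":[0,0,0],"gripper":3},
    {"offset":[0,0,4.8],"rot":[0,0,0],"gripper":3},
    {"offset":[0,0,5.2],"rot":[0,0,0],"gripper":3},
    {"offset":[0,0,5.4],"rot":[0,0,0],"gripper":3},
    {"offset":[0,0,5.6],"rot":[0,0,0],"gripper":3},
    {"offset":[0,0,5.6],"rot":[0,0,0],"gripper":3}
  ]
}}

```text
time_s: 14.25
eef_pos: [493.1, -314.5, 124.7]
ee_rot: [-0.0, 0.113, 0.994, -0.001]
force: [0.5, 0.2, -4.9]
grip_width: 0.409
grip_force: 36.8
```

>>> {"method": "step_arm", "body": {
  "plan": [
    {"offset":[0,0,0.1],"rot":[0,0,0],"gripper":3},
    {"offset":[0,0,0.2],"rot":[0,0,0],"gripper":3},
    {"offset":[0,0,0.3],"rot":[0,0,0],"gripper":3},
    {"offset":[0,0,0.3],"rot":[0,0,0],"gripper":3}
  ]
}}

```text
time_s: 14.65
eef_pos: [493.0, -314.4, 121.4]
ee_rot: [-0.001, 0.113, 0.994, -0.001]
force: [0.0, 0.2, -4.6]
grip_width: 0.41
grip_force: 36.8
```

>>> {"method": "step_arm", "body": {
  "plan": [
    {"offset":[0,0,0.05],"rot":[0,0,0],"gripper":3},
    {"offset":[0,0,0.1],"rot":[0,0,0],"gripper":3},
    {"offset":[0,0,0.1],"rot":[0,0,0],"gripper":3}
  ]
}}

```text
time_s: 14.95
eef_pos: [493.1, -314.4, 120.8]
ee_rot: [-0.0, 0.113, 0.994, -0.001]
force: [-0.2, 0.1, -2.5]
grip_width: 0.407
grip_force: 36.9
```

Contact, with part of the weight now on the tray. A little lower, then release and retreat straight up.

>>> {"method": "step_arm", "body": {
  "plan": [
    {"offset":[0,0,0.04],"rot":[0,0,0],"gripper":3},
    {"offset":[0,0,0.04],"rot":[0,0,0],"gripper":4},
    {"offset":[0,0,0.04],"rot":[0,0,0],"gripper":5.5},
    {"offset":[0,0,0.04],"rot":[0,0,0],"gripper":5.5},
    {"offset":[0,0,0.04],"rot":[0,0,0],"gripper":5.5},
    {"offset":[0,0,-2],"rot":[0,0,0],"gripper":5.5},
    {"offset":[0,0,-5],"rot":[0,0,0],"gripper":5.5},
    {"offset":[0,0,-9],"rot":[0,0,0],"gripper":5.5},
    {"offset":[0,0,-12],"rot":[0,0,0],"gripper":5.5},
    {"offset":[0,0,-12],"rot":[0,0,0],"gripper":5.5}
  ]
}}

```text
time_s: 15.95
eef_pos: [494.1, -314.9, 245.0]
ee_rot: [0.003, 0.113, 0.994, -0.004]
force: [-0.8, -0.3, -0.2]
grip_width: 0.639
grip_force: 0.0
```

```bash
python3 - <<'E'
from h import *
fst()
c=grab('wrist'); q=cloud(c).reshape(-1,3); q=q[~np.isnan(q[:,0])]
k=(abs(q[:,2]-80)<5)&(np.hypot(q[:,0]-493,q[:,1]+315)<40); p=q[k]; print('lid',k.sum(),cv2.minEnclosingCircle(p[:,:2].astype(np.float32)),p[:,2].mean(),np.linalg.lstsq(np.c_[p[:,:2],np.ones(len(p))],p[:,2],rcond=None)[0][:2])
m=(abs(q[:,2]-19.5)<4)&(abs(q[:,0]-494)<75)&(abs(q[:,1]+314)<95); print(m.sum(),cv2.minAreaRect(q[m][:,:2].astype(np.float32)))
t=grab('top'); q=fx(cloud(t)).reshape(-1,3)
for y in(-34,30):
  k=(abs(q[:,2]-90)<6)&(abs(q[:,0]+40)<26)&(abs(q[:,1]-y)<26); print('lid',k.sum(),q[k].mean(0))
s=grab('side');q=fx(cloud(s)).reshape(-1,3)
m=(abs(q[:,2]-119)<7)&(abs(q[:,1]-92)<25)&(abs(q[:,0]-45)<20); print('tab',m.sum(),np.median(q[m],0))
cv2.imwrite('pics/s5.png',cv2.resize(s['color'][180:380,240:440],None,fx=3,fy=3,interpolation=cv2.INTER_CUBIC)[...,::-1])
E
```

```text
t 15.95 grasp fix [ -14.5 -291.5  191. ] z [ 0.006 -0.007 -1.   ] F [-0.8 -0.3 -0.2] w 0.6392991218139373 0.0
lid 1778 ((492.4880676269531, -315.65484619140625), 18.176815032958984) 80.62031812847576 [ 0.01641125 -0.0051071 ]
1585 ((493.3009033203125, -315.619873046875), (83.54476165771484, 141.78323364257812), 5.691231727600098)
lid 126 [-39.79985147 -34.10198729  90.69456111]
lid 129 [-40.21568425  30.10336424  90.34024966]
tab 29 [ 44.52403499  88.02797477 118.63158124]
```

View pics/s5.png

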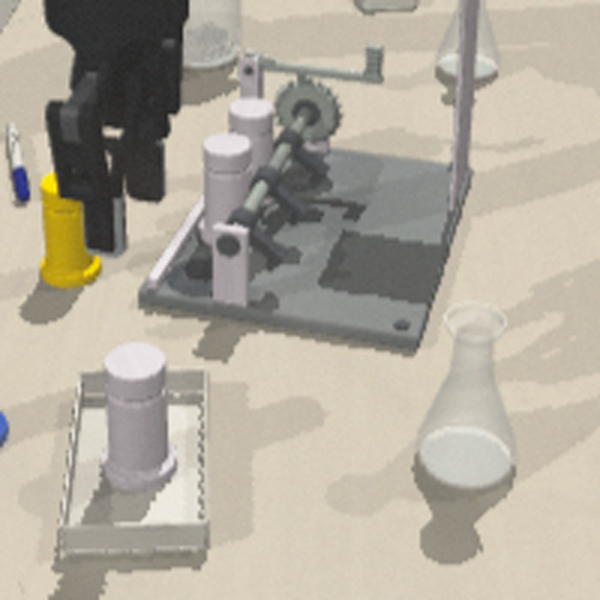

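The canister stands upright in the centre of the tray at crop (138,420). The pawl is down, the toes are back, and the other two canisters haven't moved. Handing in.

```bash
python3 -c "
from rig import *
print(finish_job())"
```

```text
the job is handed in; nothing more can be done
None
```

I released the hold-down and let the pawl back down. The right-hand canister (y −98) was the loaded one at about 4.2 N and now stands upright in the centre of the tray; the other two were not moved, and the job is handed in at about 16 s with no verdict returned.

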